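Snap the lid of a cafe's food box shut all round

ROBOT

A 6-joint arm with a two-finger parallel gripper is mounted at the origin on the work surface. World frame = base frame: x ahead of the robot, y to its left, z up, the work surface at z = 0. Lengths are in m, angles in rad, forces in N, time in s.
With the tool pointing down it reaches from about 0.375 to 0.75 m from the base axis. Payload 9 kg.
Tool frame: the origin (TCP) lies at the very end of the fingers, on their centre line; the grasp point (between the pads) lies 19 mm behind it; z points along the fingers, x is the direction in which the jaws open and shut, and the axes are right-handed (so a half turn about z gives the same grasp; the last joint's range is limited). The gripper opens to 85 mm and grips with 20 to 120 N. Pads are 22 mm wide; open, the fingers measure 114 mm over their backs; the gripper's body (76 mm by 85 mm) begins 54 mm behind the grasp point. The pads swing forward as they close: fully open they stand 13 mm farther back than shut.
Start: joints at [1.085, 0.104, 0.097, 1.564, 0, 1.353], TCP at [0.159, 0.579, 0.231] pointing down, gripper open.
Joint ranges: [-2.99, 2.99], [-0.84, 1.86], [-1.1, 1.16], [-1.84, 2.11], [-1.51, 1.56], [-3.14, 3.14]. Speed limits (rad/s): [2.22, 2.22, 2.57, 3.14, 3.14, 3.14].

INTERFACE

Orientations are given as [roll, pitch, yaw] about the fixed x, y, z axes, in that order (R = Rz(yaw) Ry(pitch) Rx(roll)).
In Python, from workcell import sensors, imaging, arm, nets gives the robot as it stands. The module is installed in compiled form; this text tells all that it offers.
- The arm moves only by the tool servo_tool, never from a script. Its argument "series" is text: rows parted by semicolons, each of 6 numbers parted by spaces: the shift along the tool's x, y, z in m, then the turn, a rotation vector about the tool's x, y, z in rad. A call has 1 to 5 rows; each row is the pose to reach, as a shift and turn from the pose commanded when the call began, along the tool's axes at that moment; what a row does not reach only later rows make up. A row lasts 1/12 s, in which the tool goes at most 41.7 mm and 7.16 degrees, less where a joint would pass 70% of its speed; a pose out of reach is approached as far as the arm can. A call with a gripper value outside its range is refused whole. "hand" is the opening, from 0 (shut) to 1 (fully open), set as the call begins (left out, the last holds). The fingers move at their own pace and stop on an object; "newtons" is the grip in N (left out, the last holds). Time passes only in rows, so rows that repeat a pose let the fingers close. It gives the time, the measured TCP pose, the force and the opening at its end, in the units of the state.
- sensors.get_obs(): the state, without advancing time (a new reading comes with each control period).
- imaging.camera(name): name is "side" or "top" or "wrist"; returns a dict with "color" (384x512x3 uint8, red, green, blue), "mtx" (3x3 intrinsics, pixels), "R" (3x3) and "t" (3): a world point X has camera coordinates R X + t. Camera axes: x right, y down, z forward; pixel columns grow to the right and rows downward; lengths in m; the calibration is good to about 2 mm. The wrist camera is an equidistant fisheye: a pixel r from the principal point sees the ray r / f radians off the axis. A picture is of the moment at which its call begins. There is no depth.
- arm.close_job(): hands the job in, once; it reports no verdict.
Trained networks look in a picture, given as the dict that the camera call returned (one of the last four; its "shot" number tells which), for a name from the list of things; names that differ only in an ending like _2 or _b are one class to them, and where a whole thing is asked for, a point or a joint stands for the part that bears it (a point fixed in the world has none). Each returns a list of dicts, best first, with "score" (0 to 1); they miss things now and then, are a little off and sometimes report something else, mostly with a low value. They report only what shows in the picture. A call takes as long as a camera call.
- nets.boxes_of(picture, thing): "box" ([centre column, centre row, width, height] in pixels, round what is visible of it).
- nets.regions_of(picture, thing): "mask" (384x512 bool, what is visible of it) and "box" ([centre column, centre row, width, height] in pixels, round what is visible of it).
The state is a dict: "time": time; "qpos": joint angles; "qvel": joint speeds; "joint_efforts": joint torques, N m; "ee_pos": TCP position; "tcp_rot": TCP orientation; "force": force on the tool from outside, world axes, zero at the start; "moment": the same for the moment, N m; "grip_width": finger opening in m.
Only numpy, scipy, OpenCV 4.12 (cv2) and the standard library are available. Lean on these libraries where they do the work, as an engineer would, in place of code of your own. Each camera call takes 0.05 s, during which the arm holds its last target.

TASK

The white lid lies on the grey food box on the bar but its rim is not yet snapped on all round: press down round the rim with the fingertips, one section after another (four sides and four corners), until every section has clicked shut. Press firmly but do not lean on the box hard enough to crack it, leave it standing where it is without lifting, tipping or dragging it, and do not disturb the other things on the bar.

Things in the scene. Friction and masses are not known exactly. Their poses are not given: they have to be found in the camera images.
- food_box: Loose food storage box, contents shut inside: grey plastic box 174 mm (y) by 124 mm (x) under a white snap-fit lid 190 by 140 mm; about 0.85 kg in all. Origin: centre of the underside; z up, y along the long side; its -x side is turned more or less to the robot. The lid's rim is a flat band 22 mm wide all round, cut by narrow notches into eight sections: four sides, four corners.
- lid_middle (a point): Middle of the lid's sunken centre panel, which lies 88 mm above the counter and does not move. Round it each rim section moves straight down on its own: its top is 102 mm above the counter when up, 96 mm when snapped shut. About 7 N straight down starts a section; past half way it snaps down by itself, stays down and is hard against its stop.
- rim_front_top (a point): Point on the top face of one rim section (long side nearer the robot, in the box's frame): flat strip 120 mm long and 22 mm wide; the point is the middle of the strip. It goes down with the section. Axes as the box's.
- rim_back_top (a point): Point on the top face of one rim section (long side away from the robot, in the box's frame): flat strip 120 mm long and 22 mm wide; the point is the middle of the strip. It goes down with the section. Axes as the box's.
- rim_left_top (a point): Point on the top face of one rim section (short side at the box's +y end, in the box's frame): flat strip 70 mm long and 22 mm wide; the point is the middle of the strip. It goes down with the section. Axes as the box's.
- rim_right_top (a point): Point on the top face of one rim section (short side at the box's -y end, in the box's frame): flat strip 70 mm long and 22 mm wide; the point is the middle of the strip. It goes down with the section. Axes as the box's.
- corner_front_left_top (a point): Point on the top face of one rim section (corner at -x, +y, in the box's frame): L-shaped corner piece, 33 mm along each edge with a rounded outside corner; the point lies 14 mm in from both outer edges. It goes down with the section. Axes as the box's.
- corner_front_right_top (a point): Point on the top face of one rim section (corner at -x, -y, in the box's frame): L-shaped corner piece, 33 mm along each edge with a rounded outside corner; the point lies 14 mm in from both outer edges. It goes down with the section. Axes as the box's.
- corner_back_left_top (a point): Point on the top face of one rim section (corner at +x, +y, in the box's frame): L-shaped corner piece, 33 mm along each edge with a rounded outside corner; the point lies 14 mm in from both outer edges. It goes down with the section. Axes as the box's.
- corner_back_right_top (a point): Point on the top face of one rim section (corner at +x, -y, in the box's frame): L-shaped corner piece, 33 mm along each edge with a rounded outside corner; the point lies 14 mm in from both outer edges. It goes down with the section. Axes as the box's.
- rim_front (a joint): How far the rim section rim_front (long side nearer the robot) is pressed down: 0 = up (not snapped), 0.006 m = fully down and snapped shut. It rests only at one end or the other; some sections may be down at the start.
- rim_back (a joint): How far the rim section rim_back (long side away from the robot) is pressed down: 0 = up (not snapped), 0.006 m = fully down and snapped shut. It rests only at one end or the other; some sections may be down at the start.
- rim_left (a joint): How far the rim section rim_left (short side at the box's +y end) is pressed down: 0 = up (not snapped), 0.006 m = fully down and snapped shut. It rests only at one end or the other; some sections may be down at the start.
- rim_right (a joint): How far the rim section rim_right (short side at the box's -y end) is pressed down: 0 = up (not snapped), 0.006 m = fully down and snapped shut. It rests only at one end or the other; some sections may be down at the start.
- corner_front_left (a joint): How far the rim section corner_front_left (corner at -x, +y) is pressed down: 0 = up (not snapped), 0.006 m = fully down and snapped shut. It rests only at one end or the other; some sections may be down at the start.
- corner_front_right (a joint): How far the rim section corner_front_right (corner at -x, -y) is pressed down: 0 = up (not snapped), 0.006 m = fully down and snapped shut. It rests only at one end or the other; some sections may be down at the start.
- corner_back_left (a joint): How far the rim section corner_back_left (corner at +x, +y) is pressed down: 0 = up (not snapped), 0.006 m = fully down and snapped shut. It rests only at one end or the other; some sections may be down at the start.
- corner_back_right (a joint): How far the rim section corner_back_right (corner at +x, -y) is pressed down: 0 = up (not snapped), 0.006 m = fully down and snapped shut. It rests only at one end or the other; some sections may be down at the start.
- tamper: Coffee tamper standing on the counter: steel foot 58 mm across, wooden handle, 96 mm tall. Origin: centre of its underside. Not part of the job.
- espresso_cup: White cup with a handle at its +y, 66 mm across, 60 mm tall. Origin: centre of its underside. Not part of the job.
- milk_jug: Steel milk jug, 86 mm across, 100 mm tall, handle reaching 70 mm to its +x. Origin: centre of its underside. Not part of the job.
- portafilter: Steel filter holder lying on the counter: round head 74 mm across and 36 mm high at its origin (centre of the underside), black handle reaching 188 mm along its +y. Not part of the job.
- glass_tumbler: Empty drinking glass, 72 mm across, 125 mm tall. Origin: centre of its underside. Not part of the job.
- sugar_jar: Glass jar with a steel cap, 80 mm across, 115 mm tall. Origin: centre of its underside. Not part of the job.

How it is judged:
At the end, for the whole second after the job is handed in: All eight rim sections are pressed down more than 5 of their 6 mm (snapped shut), and the box stands upright (within 0.04 rad), at rest, within 30 mm of where it stood (value of joint each of rim_front, rim_back, rim_left, rim_right, corner_front_left, corner_front_right, corner_back_left, corner_back_right above 0.005 m and angle between food_box's own z axis and vertical below 0.04 rad and distance of food_box from where it was at the start of the episode below 0.03 m and linear speed of food_box below 0.01 m/s); the robot touches nothing.
It fails at once if the box is lifted (8 mm) or tipped (0.1 rad) (height (world z) of food_box above 0.008 m or angle between food_box's own z axis and vertical above 0.1 rad).
It fails at once if the box is shoved or dragged more than 40 mm (distance of food_box from where it was at the start of the episode above 0.04 m).
It fails at once if the box or lid is pressed hard enough to crack it (more than 60 N) (contact force between any of the fingers, the arm and food_box above 60 N).
It fails at once if another thing on the bar is moved more than 30 mm or lifted (distance of any of tamper, espresso_cup, milk_jug, portafilter, glass_tumbler, sugar_jar from where it was at the start of the episode above 0.03 m).
It also fails if it takes over 58 s, if anything falls off the work surface, if the arm or the gripper's body presses on something with over 40 N, if the wrist force passes 120 N, or if a joint passes its speed limit or range.

## Working session

There is one attempt and no reset: what is moved stays moved. The work goes in short steps, Python scripts to look and compute and a tool call to move; the robot and the scene stay as the last step left them, time stands still between calls to the robot, and variables do not carry over. Pictures are saved under pics/ and viewed, and the job is handed in when it is done.

Besides the shell and the picture viewer there is one more tool, called after "Call:" by a JSON object that holds its "op" and its "data", one argument or row to a line. servo_tool: Moves the arm, as the interface text tells. Its arguments: {"type":"object","properties":{"series":{"type":"string"},"hand":{"type":"number"},"newtons":{"type":"number"}},"required":["series"]}

```bash
mkdir -p pics; python3 - <<'E'
from workcell import sensors, imaging, arm, nets
import cv2,pickle
o=sensors.get_obs();print({k:o[k] for k in('time','ee_pos','tcp_rot','force','grip_width')})
P={}
for n in('top','side','wrist'):
    p=imaging.camera(n);P[n]=p
    cv2.imwrite(f'pics/{n}0.png',p['color'][...,::-1])
    print(n,p['mtx'].round(1).tolist(),p['R'].round(3).tolist(),p['t'].round(3).tolist())
    r=nets.regions_of(p,'food_box')
    for q in r[:2]: print(q['score'],q['box'])
    P[n+'m']=r
pickle.dump(P,open('p0.pkl','wb'))
E
```

```text
{'time': 0.0, 'ee_pos': array([0.15859346, 0.57829434, 0.23050409]), 'tcp_rot': array([-3.14130711e+00,  1.35134369e-03,  1.30300952e+00]), 'force': array([ 0.02006253,  0.35762173, -0.09262927]), 'grip_width': 0.08513640968128079}
top [[362.5, 0.0, 257.8], [0.0, 362.5, 190.7], [0.0, 0.0, 1.0]] [[-0.028, -1.0, -0.002], [-0.991, 0.028, -0.128], [0.128, -0.001, -0.992]] [-0.005, 0.554, 1.224]
0.71 [205.5, 182.6, 65.8, 55.7]
0.39 [233.6, 177.7, 8.0, 12.0]
side [[409.7, 0.0, 250.2], [0.0, 409.7, 197.3], [0.0, 0.0, 1.0]] [[0.81, -0.586, -0.017], [-0.385, -0.509, -0.77], [0.443, 0.63, -0.638]] [-0.453, 0.275, 1.26]
0.93 [231.6, 178.4, 47.2, 48.0]
wrist [[297.3, 0.0, 255.4], [0.0, 297.3, 188.0], [0.0, 0.0, 1.0]] [[0.265, 0.964, 0.0], [0.912, -0.251, 0.325], [0.313, -0.086, -0.946]] [-0.6, -0.042, 0.381]
0.75 [120.8, 371.5, 48.8, 22.3]
```

```bash
python3 - <<'E'
import cv2
a=cv2.imread('pics/top0.png');cv2.imwrite('pics/topc.png',cv2.resize(a[120:250,120:300],None,fx=4.4,fy=4.4,interpolation=cv2.INTER_CUBIC))
a=cv2.imread('pics/side0.png');cv2.imwrite('pics/sidec.png',cv2.resize(a[120:250,160:340],None,fx=4.4,fy=4.4,interpolation=cv2.INTER_CUBIC))
E
```

```text
(no output)
```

View pics/top0.png

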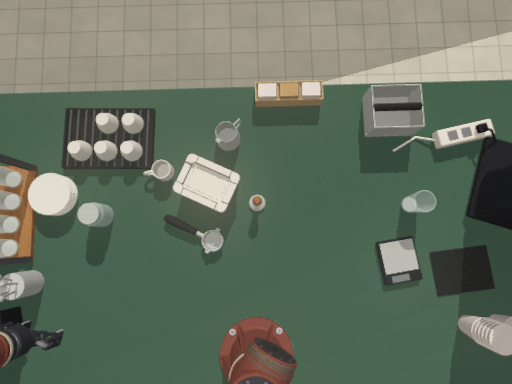

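View pics/side0.png

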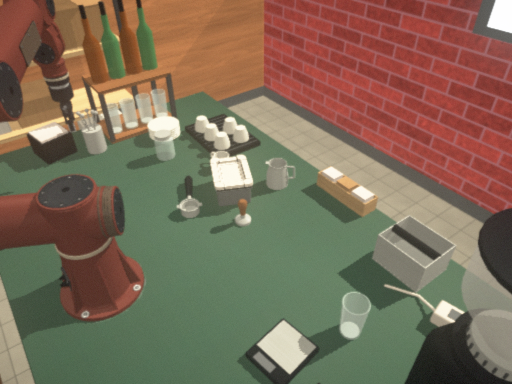

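View pics/wrist0.png

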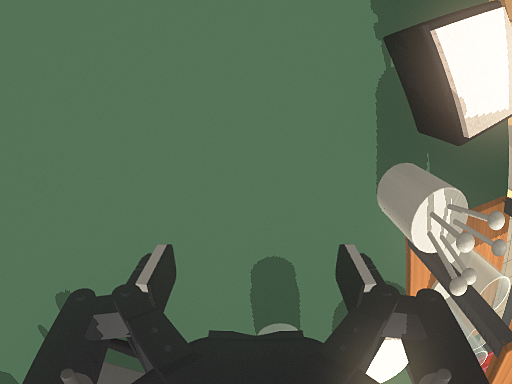

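```bash
ls pics
```

```text
side0.png
sidec.png
top0.png
topc.png
wrist0.png
```

View pics/topc.png

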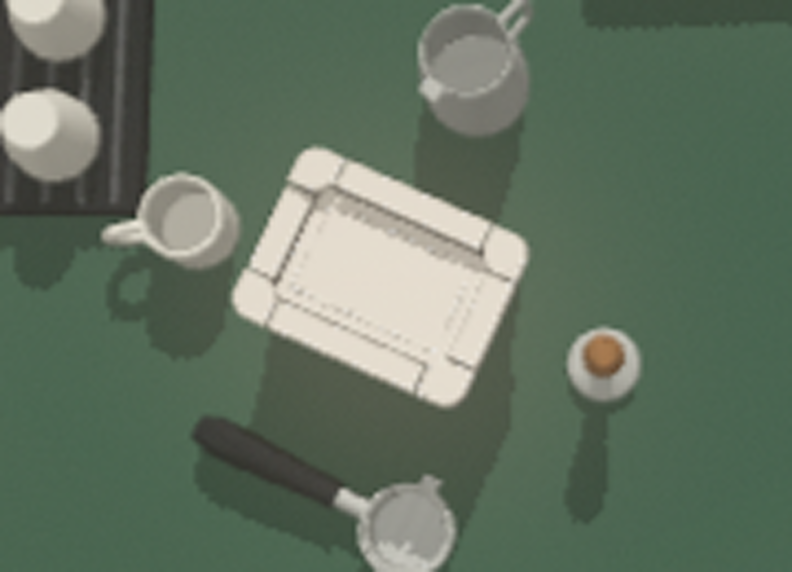

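View pics/sidec.png

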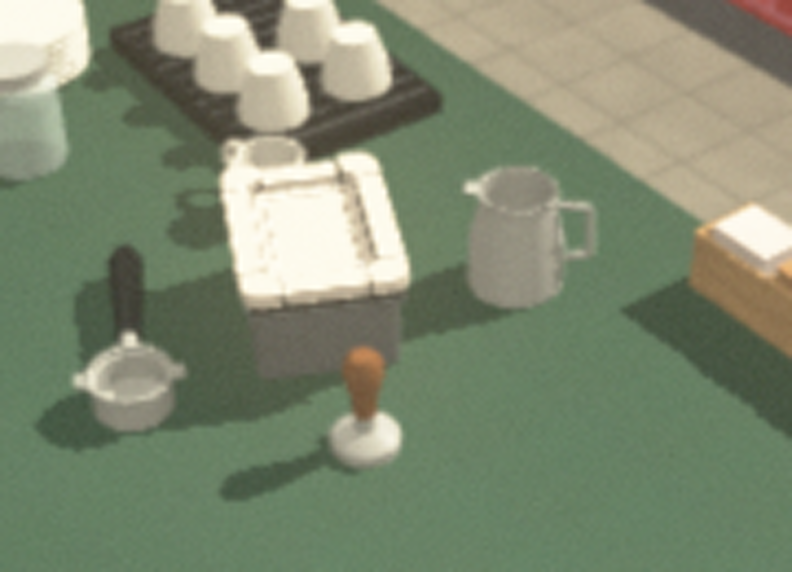

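```bash
cat > h.py <<'E'
import numpy as np
def ray(p,u,v):
    d=np.linalg.solve(p['mtx'],[u,v,1.]); R=p['R'];return -R.T@p['t'],R.T@d
def at_z(p,u,v,z):
    c,d=ray(p,u,v);return c+d*(z-c[2])/d[2]
def proj(p,X):
    X=np.atleast_2d(X);c=X@p['R'].T+p['t'];q=c@p['mtx'].T;return q[:,:2]/q[:,2:]
E
python3 - <<'E'
import pickle,cv2,numpy as np
from h import *
P=pickle.load(open('p0.pkl','rb'))
for n in('top','side'):
    m=P[n+'m'][0]['mask'].astype(np.uint8)
    c=max(cv2.findContours(m,0,2)[0],key=cv2.contourArea)
    print(n,m.sum(),cv2.minAreaRect(c))
p=P['top'];m=P['topm'][0]['mask']
r=cv2.minAreaRect(max(cv2.findContours(m.astype(np.uint8),0,2)[0],key=cv2.contourArea))
for b in cv2.boxPoints(r): print(at_z(p,*b,.1))
print(at_z(p,*r[0],.1))
E
```

```text
top 2349 ((206.00001525878906, 182.5), (56.796119689941406, 42.93250274658203), 26.56505012512207)
side 1678 ((232.3199920654297, 179.73997497558594), (48.790367126464844, 38.890872955322266), 81.8698959350586)
[0.55875426 0.26540595 0.1       ]
[0.68656104 0.20153119 0.1       ]
[0.59565418 0.03359096 0.1       ]
[0.47026002 0.09912716 0.1       ]
[0.57716579 0.14973988 0.1       ]
```

```bash
cat >> h.py <<'E'
import cv2
from scipy.optimize import minimize
def lid_outline(pose,z=.1,hx=.07,hy=.095,r=.014,n=8):
    pts=[]
    for sx,sy,a0 in((1,1,0),(-1,1,90),(-1,-1,180),(1,-1,270)):
        for a in np.radians(np.linspace(a0,a0+90,n)):
            pts.append((sx*(hx-r)+r*np.cos(a),sy*(hy-r)+r*np.sin(a)))
    pts=np.array(pts);c,s=np.cos(pose[2]),np.sin(pose[2])
    q=pts@np.array([[c,s],[-s,c]])+pose[:2]
    return np.c_[q,np.full(len(q),z)]
def fit(p,m,x0,z=.1):
    # soft IoU at 4x supersampling
    K=8
    ys,xs=np.where(m);y0,y1,x0_,x1=ys.min()-6,ys.max()+7,xs.min()-6,xs.max()+7
    g=cv2.resize(m[y0:y1,x0_:x1].astype(np.float32),None,fx=K,fy=K,interpolation=cv2.INTER_LINEAR)
    def cost(x):
        q=(proj(p,lid_outline(x,z))-[x0_,y0]+.5)*K-.5
        im=np.zeros(g.shape,np.float32);cv2.fillPoly(im,[np.round(q*16).astype(np.int32)],1,shift=4)
        return np.abs(im-g).mean()
    r=minimize(cost,x0,method='Nelder-Mead',options=dict(initial_simplex=np.array(x0)+np.array([[0,0,0],[.01,0,0],[0,.01,0],[0,0,.08]]),xatol=1e-5,fatol=1e-6))
    return r.x,r.fun
E
python3 - <<'E'
import pickle
from h import *
P=pickle.load(open('p0.pkl','rb'))
p=P['top'];mm=P['topm'][0]['mask']
im=p['color'].astype(int);d=cv2.dilate(mm.astype(np.uint8),np.ones((7,7)))>0
w=(im[...,0]-.0*im[...,1]);red=im[...,0]
print(np.percentile(red[d],[5,25,50,75,95]))
m0=d&(red>140)
c=max(cv2.findContours(m0.astype(np.uint8),0,2)[0],key=cv2.contourArea)
m1=np.zeros(m0.shape,np.uint8);cv2.drawContours(m1,[c],-1,1,-1)
print(mm.sum(),m1.sum())
for m in(mm,m1>0):
    x,f=fit(p,m,[.577,.15,-.44]);print(x,f,np.degrees(x[2]))
b=p['color'][...,::-1].copy();b=cv2.resize(b[120:250,120:300],None,fx=4.4,fy=4.4,interpolation=cv2.INTER_CUBIC)
q=((proj(p,lid_outline(x))-[120,120]+.5)*4.4-.5);cv2.polylines(b,[q.astype(int)],True,(0,0,255))
cv2.imwrite('pics/fit.png',b)
E
```

```text
[ 83. 154. 224. 228. 229.]
2349 2447
[ 0.57897349  0.14973546 -0.45326631] 0.01638171263039112 -25.970246685607904
[ 0.578208    0.14936645 -0.44220612] 0.01384813617914915 -25.336544463182626
```

View pics/fit.png

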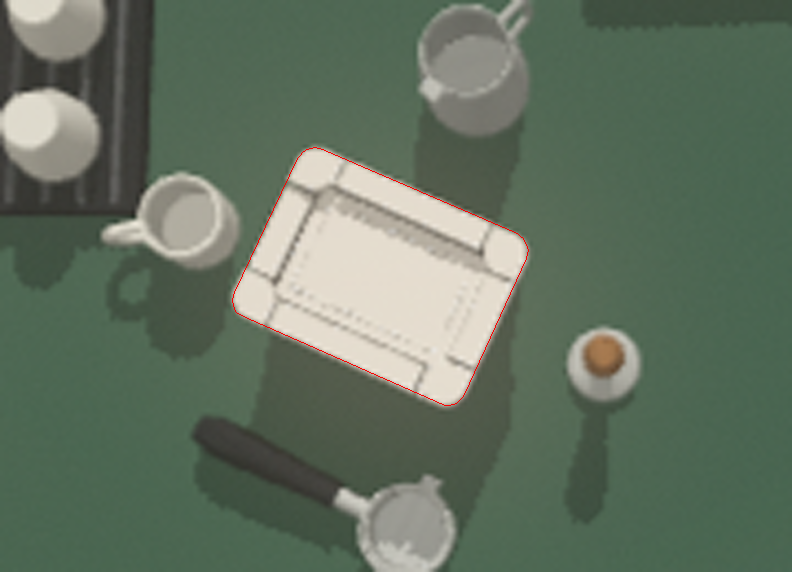

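```bash
cat >> h.py <<'E'
from scipy.spatial.transform import Rotation as Ro
BOX=np.array([.5782,.1495,-.443])
def b2w(bx,by,box=BOX):
    c,s=np.cos(box[2]),np.sin(box[2]);return np.array([box[0]+c*bx-s*by,box[1]+s*bx+c*by])
def go(bx,by,z,box=BOX):
    from workcell import sensors
    o=sensors.get_obs();R=Ro.from_euler('xyz',o['tcp_rot'])
    T=np.r_[b2w(bx,by,box),z];sh=R.inv().apply(T-o['ee_pos'])
    Rt=Ro.from_euler('xyz',[np.pi,0,np.pi/2+box[2]])
    print('t',o['time'],'F',o['force'].round(1),'w',o['grip_width'],'shift',sh.round(4),'turn',(R.inv()*Rt).as_rotvec().round(4),'q',o['qpos'].round(2))
E
python3 -c "
from h import *
go(0,0,.2)"
```

```text
t 0.3 F [0.1 0.1 1.1] w 0.08524108996892299 shift [-0.3027  0.5181  0.0311] turn [-0.      0.0004  0.1752] q [ 1.09  0.1   0.1   1.56 -0.    1.35]
```

Call:
{"op": "servo_tool", "data": {
  "series": "-0.02 0.035 0 0 0 0.035;-0.04 0.07 0 0 0 0.07;-0.06 0.105 0.0 0 0 0.105;-0.08 0.14 0.0 0 0 0.14;-0.1 0.175 0.0 0 0 0.175",
  "hand": 0
}}

```text
time: 0.72
ee_pos: [0.3019, 0.4345, 0.2314]
tcp_rot: [3.141, -0.0, 1.127]
force: [0.9, 0.8, 0.4]
grip_width: 0.0258
```

```bash
python3 -c "
from h import *
go(0,0,.2)"
```

```text
t 0.7167 F [0.9 0.8 0.4] w 0.02576704420589812 shift [-0.1387  0.3719  0.0313] turn [ 0.0001 -0.0004 -0.0009] q [ 0.72 -0.11 -0.12  1.56  0.    1.16]
```

Call:
{"op": "servo_tool", "data": {
  "series": "-0.014 0.037 0 0 0 0;-0.028 0.074 0 0 0 0;-0.042 0.111 0 0 0 0;-0.056 0.148 0 0 0 0;-0.07 0.185 0 0 0 0"
}}

```text
time: 1.13
ee_pos: [0.4393, 0.2917, 0.2315]
tcp_rot: [3.141, -0.0, 1.128]
force: [0.6, 0.7, 0.7]
grip_width: -0.0
```

Call:
{"op": "servo_tool", "data": {
  "series": "-0.014 0.035 0 0 0 0;-0.028 0.07 0 0 0 0;-0.042 0.1 0 0 0 0;-0.056 0.11 0 0 0 0;-0.069 0.115 0 0 0 0"
}}

```text
time: 1.55
ee_pos: [0.5138, 0.1797, 0.2308]
tcp_rot: [-3.141, 0.0, 1.126]
force: [-0.5, 0.7, 0.2]
grip_width: -0.0001
```

```bash
python3 -c "
from h import *
from workcell import imaging
go(-.059,0,.108)
p=imaging.camera('wrist');cv2.imwrite('pics/w1.png',p['color'][...,::-1])
import pickle;pickle.dump(p,open('w1.pkl','wb'))
print(p['mtx'],p['R'],p['t'])
"
```

```text
t 1.55 F [-0.5  0.7  0.2] w -0.00013994296896032896 shift [0.0004 0.0122 0.1228] turn [-0.0003  0.0003 -0.002 ] q [ 0.1  -0.07 -0.08  1.56 -0.    0.54]
[[297.31863964   0.         255.37404033]
 [  0.         297.31863964 187.97510042]
 [  0.           0.           1.        ]] [[ 4.31118956e-01  9.02294964e-01  4.93125041e-04]
 [ 8.53426097e-01 -4.07946578e-01  3.24412526e-01]
 [ 2.92916957e-01 -1.39439543e-01 -9.45915572e-01]] [-0.38435875 -0.40756638  0.25552175]
```

View pics/w1.png

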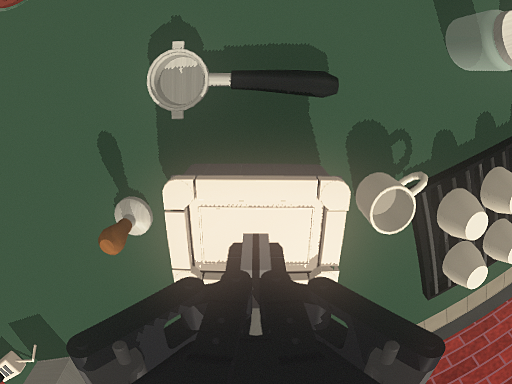

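```bash
cat >> h.py <<'E'
def fproj(p,X):
    c=X@p['R'].T+p['t'];r=np.hypot(c[:,0],c[:,1]);th=np.arctan2(r,c[:,2]);f=p['mtx'][0,0]
    return np.c_[p['mtx'][0,2]+f*th*c[:,0]/r,p['mtx'][1,2]+f*th*c[:,1]/r]
E
python3 -c "
from h import *
import pickle
p=pickle.load(open('w1.pkl','rb'));a=cv2.resize(p['color'][...,::-1][160:290,150:360],None,fx=3.8,fy=3.8,interpolation=cv2.INTER_CUBIC)
for z,c in((.102,(0,0,255)),(.096,(255,0,0))):
  q=(fproj(p,lid_outline(BOX,z))-[150,160]+.5)*3.8-.5
  cv2.polylines(a,[q.round().astype(int)],True,c)
cv2.imwrite('pics/w1c.png',a)"
```

```text
(no output)
```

View pics/w1c.png

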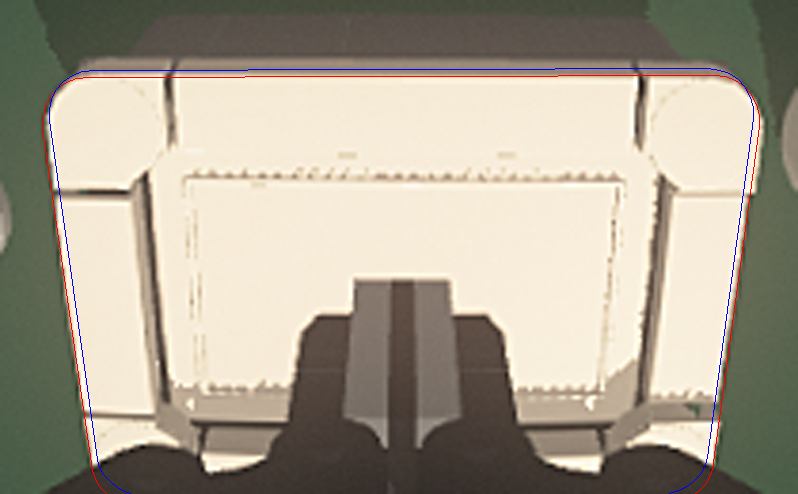

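Call:
{"op": "servo_tool", "data": {
  "series": "0 0.006 0.03 0 0 0;0 0.012 0.06 0 0 0;0 0.012 0.09 0 0 0;0 0.012 0.115 0 0 0;0 0.012 0.115 0 0 0"
}}

```text
time: 2.02
ee_pos: [0.5201, 0.1766, 0.1108]
tcp_rot: [-3.135, 0.004, 1.128]
force: [-1.0, -0.1, -1.3]
grip_width: -0.0001
```

```bash
python3 -c "
from h import *
go(-.059,0,.108)"
```

```text
t 2.0167 F [-1.  -0.1 -1.3] w -9.688400727678706e-05 shift [0.0004 0.0051 0.0027] turn [-0.0069  0.0039  0.0003] q [ 0.09 -0.03 -0.26  1.35  0.    0.53]
```

Call:
{"op": "servo_tool", "data": {
  "series": "0 0 0 0 0 0;0 0 0 0 0 0"
}}

```text
time: 2.18
ee_pos: [0.5242, 0.1769, 0.1182]
tcp_rot: [3.14, -0.001, 1.128]
force: [-0.4, 0.4, 1.5]
grip_width: -0.0002
```

```bash
python3 -c "
from h import *
go(-.059,0,.108)"
```

```text
t 2.1833 F [-0.4  0.4  1.5] w -0.00017456665485499995 shift [-0.0016  0.0016  0.0102] turn [ 0.0017 -0.0011  0.0005] q [ 0.09 -0.03 -0.25  1.35  0.    0.53]
```

Call:
{"op": "servo_tool", "data": {
  "series": "-0.0005 0.0005 0.003 0 0 0;-0.001 0.001 0.006 0 0 0;-0.0015 0.0015 0.009 0 0 0;-0.0015 0.0015 0.012 0 0 0;-0.0015 0.0015 0.0135 0 0 0"
}}

```text
time: 2.6
ee_pos: [0.5241, 0.1745, 0.1025]
tcp_rot: [-3.141, -0.0, 1.128]
force: [0.0, 0.4, -0.4]
grip_width: -0.0002
```

```bash
python3 -c "
from h import *
go(-.059,0,.103)"
```

```text
t 2.6 F [ 0.   0.4 -0.4] w -0.00017570023931637107 shift [ 0.0006  0.0006 -0.0005] turn [-0.0001 -0.      0.    ] q [ 0.08 -0.02 -0.27  1.33  0.    0.53]
```

Call:
{"op": "servo_tool", "data": {
  "series": "0 0 0.001 0 0 0;0 0 0.002 0 0 0;0 0 0.003 0 0 0"
}}

```text
time: 2.85
ee_pos: [0.5242, 0.1748, 0.1008]
tcp_rot: [3.141, -0.0, 1.128]
force: [-2.8, -0.3, 4.4]
grip_width: 0.0003
```

Call:
{"op": "servo_tool", "data": {
  "series": "0 0 0.001 0 0 0;0 0 0.002 0 0 0;0 0 0.003 0 0 0"
}}

```text
time: 3.1
ee_pos: [0.5242, 0.1746, 0.0966]
tcp_rot: [3.141, -0.0, 1.128]
force: [-1.2, 1.3, -0.2]
grip_width: -0.0002
```

Call:
{"op": "servo_tool", "data": {
  "series": "0 0 0.001 0 0 0;0 0 0.002 0 0 0;0 0 0.002 0 0 0"
}}

```text
time: 3.35
ee_pos: [0.5242, 0.1748, 0.0959]
tcp_rot: [3.141, -0.001, 1.128]
force: [-5.3, 0.4, 10.7]
grip_width: -0.0001
```

Call:
{"op": "servo_tool", "data": {
  "series": "0 0 -0.005 0 0 0;0 0 -0.013 0 0 0;0.02 0.0015 -0.013 0 0 0;0.04 0.003 -0.013 0 0 0;0.06 0.003 -0.013 0 0 0"
}}

```text
time: 3.77
ee_pos: [0.5534, 0.228, 0.1085]
tcp_rot: [3.141, -0.001, 1.127]
force: [-0.0, 0.7, 0.7]
grip_width: -0.0
```

Call:
{"op": "servo_tool", "data": {
  "series": "0.012 0 0 0 0 0;0.021 0 0 0 0 0;0.021 0 0 0 0 0"
}}

```text
time: 4.02
ee_pos: [0.562, 0.2477, 0.1079]
tcp_rot: [3.142, -0.0, 1.129]
force: [0.0, -0.9, -0.5]
grip_width: 0.0001
```

```bash
python3 -c "
from h import *
go(-.056,.081,.102)"
```

```text
t 4.0167 F [ 0.  -0.9 -0.5] w 6.229492435283249e-05 shift [-0.0007  0.0008  0.0059] turn [ 0.0001 -0.0004  0.0014] q [ 0.2   0.16 -0.07  1.34  0.    0.64]
```

Call:
{"op": "servo_tool", "data": {
  "series": "0 0.0005 0.003 0 0 0;0 0.0005 0.0055 0 0 0;0 0.0005 0.007 0 0 0;0 0.0005 0.0085 0 0 0;0 0.0005 0.0095 0 0 0"
}}

```text
time: 4.43
ee_pos: [0.562, 0.2458, 0.0988]
tcp_rot: [3.141, -0.001, 1.127]
force: [-0.6, -0.1, 0.1]
grip_width: 0.0003
```

Call:
{"op": "servo_tool", "data": {
  "series": "0 0 0.001 0 0 0;0 0 0.002 0 0 0;0 0 0.003 0 0 0;0 0 0.004 0 0 0;0 0 0.004 0 0 0"
}}

```text
time: 4.85
ee_pos: [0.5622, 0.2463, 0.0955]
tcp_rot: [3.141, -0.001, 1.128]
force: [-4.1, -0.4, 11.2]
grip_width: 0.0
```

Call:
{"op": "servo_tool", "data": {
  "series": "0 0 -0.005 0 0 0;0 0 -0.013 0 0 0;0.002 0.02 -0.013 0 0 0;0.003 0.04 -0.013 0 0 0;0.003 0.05 -0.013 0 0 0"
}}

```text
time: 5.27
ee_pos: [0.6102, 0.2268, 0.1078]
tcp_rot: [3.14, -0.001, 1.127]
force: [-0.5, -0.5, 0.4]
grip_width: -0.0002
```

Call:
{"op": "servo_tool", "data": {
  "series": "0 0.005 0 0 0 0;0 0.005 0 0 0 0;0 0.005 0.002 0 0 0"
}}

```text
time: 5.52
ee_pos: [0.6127, 0.2256, 0.1055]
tcp_rot: [-3.141, -0.0, 1.128]
force: [0.2, -0.5, -1.0]
grip_width: -0.0002
```

```bash
python3 -c "
from h import *
go(0,.084,.102)"
```

```text
t 5.5167 F [ 0.2 -0.5 -1. ] w -0.00018387590995466417 shift [0.0005 0.0015 0.0035] turn [-0.0003 -0.0001  0.    ] q [0.15 0.28 0.06 1.36 0.   0.6 ]
```

Call:
{"op": "servo_tool", "data": {
  "series": "0 0.0015 0.002 0 0 0;0 0.0015 0.0035 0 0 0;0 0.0015 0.0045 0 0 0;0 0.0015 0.0055 0 0 0;0 0.0015 0.0065 0 0 0"
}}

```text
time: 5.93
ee_pos: [0.6141, 0.225, 0.0987]
tcp_rot: [-3.142, -0.0, 1.128]
force: [0.0, -0.6, -0.4]
grip_width: 0.0002
```

Call:
{"op": "servo_tool", "data": {
  "series": "0 0 0.001 0 0 0;0 0 0.002 0 0 0;0 0 0.003 0 0 0;0 0 0.004 0 0 0;0 0 0.004 0 0 0"
}}

```text
time: 6.35
ee_pos: [0.6146, 0.225, 0.0957]
tcp_rot: [3.141, -0.001, 1.128]
force: [-1.2, 0.6, 5.8]
grip_width: -0.0002
```

Call:
{"op": "servo_tool", "data": {
  "series": "0 0 -0.005 0 0 0;0 0 -0.013 0 0 0;-0.002 0.02 -0.013 0 0 0;-0.003 0.04 -0.013 0 0 0;-0.003 0.05 -0.013 0 0 0"
}}

```text
time: 6.77
ee_pos: [0.66, 0.1996, 0.1087]
tcp_rot: [3.14, -0.001, 1.127]
force: [0.0, 0.3, -0.2]
grip_width: 0.0001
```

Call:
{"op": "servo_tool", "data": {
  "series": "0 0.005 0 0 0 0;0 0.005 0 0 0 0;0 0.005 0.002 0 0 0"
}}

```text
time: 7.02
ee_pos: [0.6627, 0.1987, 0.1063]
tcp_rot: [3.141, -0.0, 1.128]
force: [0.1, -0.3, 0.3]
grip_width: 0.0003
```

```bash
python3 -c "
from h import *
go(.056,.081,.102)"
```

```text
t 7.0167 F [ 0.1 -0.3  0.3] w 0.0003372079472611189 shift [0.0003 0.0007 0.0043] turn [ 0.0002 -0.0004  0.0002] q [0.1  0.4  0.21 1.38 0.   0.55]
```

Call:
{"op": "servo_tool", "data": {
  "series": "0 0.0005 0.002 0 0 0;0 0.0005 0.004 0 0 0;0 0.0005 0.005 0 0 0;0 0.0005 0.006 0 0 0;0 0.0005 0.007 0 0 0"
}}

```text
time: 7.43
ee_pos: [0.6631, 0.1987, 0.0994]
tcp_rot: [3.141, -0.001, 1.128]
force: [-1.2, 0.7, 3.6]
grip_width: 0.0004
```

Call:
{"op": "servo_tool", "data": {
  "series": "0 0 0.001 0 0 0;0 0 0.002 0 0 0;0 0 0.003 0 0 0;0 0 0.004 0 0 0;0 0 0.0045 0 0 0"
}}

```text
time: 7.85
ee_pos: [0.6635, 0.1985, 0.0954]
tcp_rot: [3.141, -0.001, 1.128]
force: [-2.6, 0.9, 10.7]
grip_width: -0.0
```

Next rim_back (0.059, 0).

Call:
{"op": "servo_tool", "data": {
  "series": "0 0 -0.005 0 0 0;0 0 -0.013 0 0 0;-0.02 0.001 -0.013 0 0 0;-0.04 0.002 -0.013 0 0 0;-0.06 0.003 -0.013 0 0 0"
}}

```text
time: 8.27
ee_pos: [0.64, 0.1424, 0.1076]
tcp_rot: [3.141, -0.0, 1.129]
force: [-0.4, 0.1, 0.6]
grip_width: 0.0
```

Call:
{"op": "servo_tool", "data": {
  "series": "-0.012 0 0 0 0 0;-0.021 0 0 0 0 0;-0.021 0 0.002 0 0 0"
}}

```text
time: 8.52
ee_pos: [0.6311, 0.1226, 0.106]
tcp_rot: [3.141, -0.0, 1.127]
force: [0.2, 0.3, 0.2]
grip_width: 0.0001
```

```bash
python3 -c "
from h import *
go(.059,0,.102)"
```

```text
t 8.5167 F [0.2 0.3 0.2] w 5.591934727879939e-05 shift [ 0.0016 -0.0004  0.004 ] turn [ 0.0006 -0.     -0.0012] q [-0.01  0.25  0.03  1.35 -0.    0.43]
```

Call:
{"op": "servo_tool", "data": {
  "series": "0 0 0.002 0 0 0;0 0 0.004 0 0 0;0 0 0.005 0 0 0;0 0 0.006 0 0 0;0 0 0.007 0 0 0"
}}

```text
time: 8.93
ee_pos: [0.6316, 0.1244, 0.0984]
tcp_rot: [3.141, -0.0, 1.129]
force: [0.5, -0.1, -0.7]
grip_width: -0.0002
```

Call:
{"op": "servo_tool", "data": {
  "series": "0 0 0.001 0 0 0;0 0 0.002 0 0 0;0 0 0.003 0 0 0;0 0 0.004 0 0 0;0 0 0.0045 0 0 0"
}}

```text
time: 9.35
ee_pos: [0.6317, 0.1241, 0.0955]
tcp_rot: [3.14, -0.001, 1.128]
force: [-3.3, -0.4, 14.8]
grip_width: -0.0
```

Next corner_back_right (0.056, -0.081).

Call:
{"op": "servo_tool", "data": {
  "series": "0 0 -0.005 0 0 0;0 0 -0.013 0 0 0;-0.02 -0.001 -0.013 0 0 0;-0.04 -0.002 -0.013 0 0 0;-0.06 -0.003 -0.013 0 0 0"
}}

```text
time: 9.77
ee_pos: [0.6024, 0.0706, 0.107]
tcp_rot: [-3.142, -0.0, 1.129]
force: [0.3, 0.2, 0.1]
grip_width: 0.0001
```

Call:
{"op": "servo_tool", "data": {
  "series": "-0.012 0 0 0 0 0;-0.021 0 0 0 0 0;-0.021 0 0.002 0 0 0"
}}

```text
time: 10.02
ee_pos: [0.5937, 0.0508, 0.1053]
tcp_rot: [3.141, -0.0, 1.127]
force: [-0.7, 0.6, -0.1]
grip_width: 0.0002
```

```bash
python3 -c "
from h import *
go(.056,-.081,.102)"
```

```text
t 10.0167 F [-0.7  0.6 -0.1] w 0.00022654112045103898 shift [ 0.0015 -0.0003  0.0033] turn [ 0.0006 -0.0001 -0.0011] q [-0.13  0.11 -0.13  1.33 -0.    0.31]
```

Call:
{"op": "servo_tool", "data": {
  "series": "0 0 0.002 0 0 0;0 0 0.0035 0 0 0;0 0 0.0045 0 0 0;0 0 0.0055 0 0 0;0 0 0.0065 0 0 0"
}}

```text
time: 10.43
ee_pos: [0.5945, 0.0524, 0.0987]
tcp_rot: [3.14, -0.0, 1.129]
force: [0.2, 0.2, 0.6]
grip_width: -0.0003
```

Call:
{"op": "servo_tool", "data": {
  "series": "0 0 0.001 0 0 0;0 0 0.002 0 0 0;0 0 0.003 0 0 0;0 0 0.004 0 0 0;0 0 0.0045 0 0 0"
}}

```text
time: 10.85
ee_pos: [0.5943, 0.0521, 0.0952]
tcp_rot: [3.14, -0.0, 1.128]
force: [-5.1, 0.3, 14.5]
grip_width: 0.0001
```

Next rim_right (0, -0.084).

Call:
{"op": "servo_tool", "data": {
  "series": "0 0 -0.005 0 0 0;0 0 -0.013 0 0 0;-0.002 -0.02 -0.013 0 0 0;-0.003 -0.04 -0.013 0 0 0;-0.003 -0.05 -0.013 0 0 0"
}}

```text
time: 11.27
ee_pos: [0.5458, 0.0715, 0.1068]
tcp_rot: [-3.14, 0.0, 1.128]
force: [-0.7, 0.8, -0.1]
grip_width: 0.0
```

Call:
{"op": "servo_tool", "data": {
  "series": "0 -0.006 0 0 0 0;0 -0.006 0 0 0 0;0 -0.006 0.002 0 0 0"
}}

```text
time: 11.52
ee_pos: [0.5425, 0.0732, 0.1054]
tcp_rot: [3.14, -0.0, 1.128]
force: [1.0, 0.5, 0.2]
grip_width: -0.0002
```

```bash
python3 -c "
from h import *
go(0,-.084,.102)"
```

```text
t 11.5167 F [1.  0.5 0.2] w -0.00015750772822926927 shift [ 0.0002 -0.0005  0.0034] turn [ 0.0012 -0.0005  0.0004] q [-0.1  -0.04 -0.28  1.33  0.    0.34]
```

Call:
{"op": "servo_tool", "data": {
  "series": "0 0 0.002 0 0 0;0 0 0.0035 0 0 0;0 0 0.0045 0 0 0;0 0 0.0055 0 0 0;0 0 0.0065 0 0 0"
}}

```text
time: 11.93
ee_pos: [0.5425, 0.0728, 0.0984]
tcp_rot: [3.141, 0.0, 1.128]
force: [0.3, -0.5, 0.9]
grip_width: 0.0003
```

Call:
{"op": "servo_tool", "data": {
  "series": "0 0 0.001 0 0 0;0 0 0.002 0 0 0;0 0 0.003 0 0 0;0 0 0.004 0 0 0;0 0 0.0045 0 0 0"
}}

```text
time: 12.35
ee_pos: [0.5423, 0.0727, 0.0954]
tcp_rot: [3.14, 0.001, 1.128]
force: [-7.3, -2.3, 19.4]
grip_width: -0.0
```

Last: corner_front_right (-0.056, -0.081).

Call:
{"op": "servo_tool", "data": {
  "series": "0 0 -0.005 0 0 0;0 0 -0.014 0 0 0;0.002 -0.02 -0.014 0 0 0;0.003 -0.04 -0.014 0 0 0;0.003 -0.05 -0.014 0 0 0"
}}

```text
time: 12.77
ee_pos: [0.4967, 0.0983, 0.108]
tcp_rot: [-3.141, -0.0, 1.128]
force: [-0.0, 1.0, -0.5]
grip_width: 0.0004
```

Call:
{"op": "servo_tool", "data": {
  "series": "0 -0.005 0 0 0 0;0 -0.005 0 0 0 0;0 -0.005 0.002 0 0 0"
}}

```text
time: 13.02
ee_pos: [0.4942, 0.0994, 0.1064]
tcp_rot: [3.14, -0.001, 1.128]
force: [0.5, -0.7, 0.6]
grip_width: -0.0
```

```bash
python3 -c "
from h import *
go(-.056,-.081,.102)"
```

```text
t 13.0167 F [ 0.5 -0.7  0.6] w -2.767320880960466e-06 shift [ 0.0002 -0.0016  0.0044] turn [ 0.0013 -0.0006  0.0004] q [-0.06 -0.18 -0.41  1.34  0.    0.38]
```

Call:
{"op": "servo_tool", "data": {
  "series": "0 -0.0015 0.002 0 0 0;0 -0.0015 0.004 0 0 0;0 -0.0015 0.005 0 0 0;0 -0.0015 0.006 0 0 0;0 -0.0015 0.007 0 0 0"
}}

```text
time: 13.43
ee_pos: [0.4924, 0.0999, 0.0992]
tcp_rot: [3.141, 0.0, 1.128]
force: [-0.0, 0.0, 1.4]
grip_width: 0.0001
```

Call:
{"op": "servo_tool", "data": {
  "series": "0 0 0.001 0 0 0;0 0 0.002 0 0 0;0 0 0.003 0 0 0;0 0 0.004 0 0 0;0 0 0.0045 0 0 0"
}}

```text
time: 13.85
ee_pos: [0.4922, 0.0997, 0.0955]
tcp_rot: [3.141, 0.001, 1.128]
force: [-8.8, -2.4, 17.4]
grip_width: -0.0002
```

Call:
{"op": "servo_tool", "data": {
  "series": "0 0 -0.01 0 0 0;0 -0.01 -0.04 0 0 0;0 -0.03 -0.08 0 0 0;0 -0.05 -0.11 0 0 0;0 -0.06 -0.12 0 0 0"
}}

```text
time: 14.27
ee_pos: [0.4381, 0.1266, 0.2196]
tcp_rot: [3.137, -0.003, 1.128]
force: [0.5, 0.3, 0.6]
grip_width: 0.0003
```

```bash
python3 -c "
from h import *
from workcell import imaging
go(-.056,-.081,.102)
p=imaging.camera('wrist');t=imaging.camera('top')
a=p['color'][...,::-1].copy();cv2.imwrite('pics/w2.png',a)
for z,c in((.102,(0,0,255)),(.096,(255,0,0))):
  cv2.polylines(a,[fproj(p,lid_outline(BOX,z)).round().astype(int)],True,c)
cv2.imwrite('pics/w2c.png',a)
a=cv2.resize(t['color'][...,::-1][120:250,120:300],None,fx=4.4,fy=4.4,interpolation=cv2.INTER_CUBIC)
q=(proj(t,lid_outline(BOX))-[120,120]+.5)*4.4-.5;cv2.polylines(a,[q.astype(int)],True,(0,0,255))
cv2.imwrite('pics/top2.png',a)"
```

```text
t 14.2667 F [0.5 0.3 0.6] w 0.00030100235455111105 shift [-0.0006  0.0602  0.1178] turn [ 0.0049 -0.0027  0.0006] q [-0.01 -0.35 -0.34  1.57  0.    0.44]
```

View pics/w2.png

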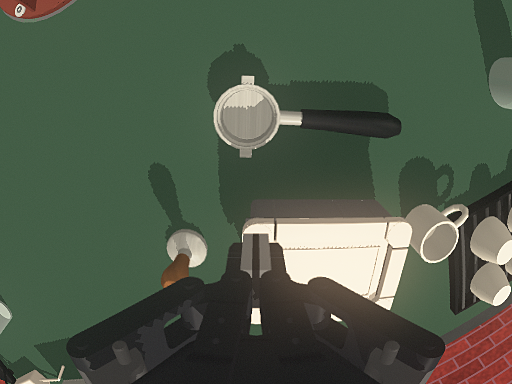

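View pics/top2.png

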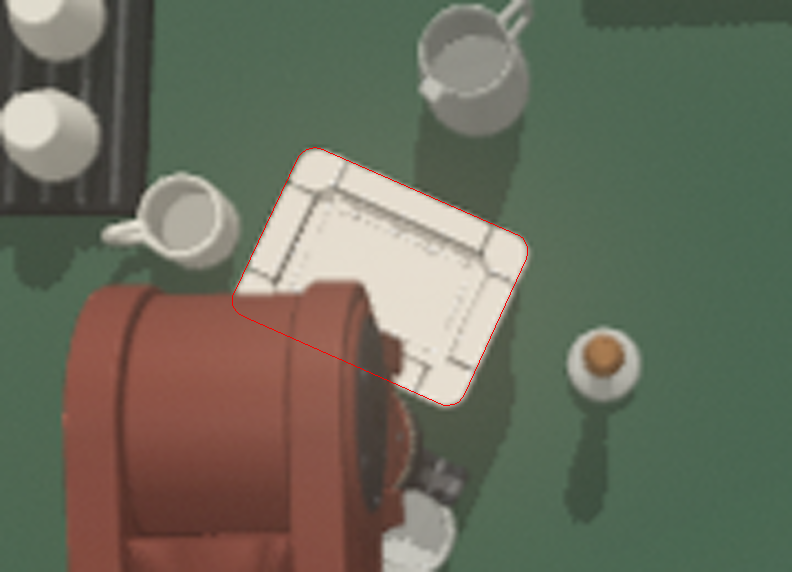

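Call:
{"op": "servo_tool", "data": {
  "series": "-0.02 0 0 0 0 0;-0.04 0 0 0 0 0;-0.06 0 -0.01 0 0 0;-0.09 0 -0.02 0 0 0;-0.12 0 -0.02 0 0 0"
}}

```text
time: 14.78
ee_pos: [0.3865, 0.0164, 0.2342]
tcp_rot: [-3.142, -0.0, 1.129]
force: [-0.2, -1.1, 1.4]
grip_width: -0.0001
```

Call:
{"op": "servo_tool", "data": {
  "series": "-0.03 0 0 0 0 0;-0.06 0 0 0 0 0;-0.08 0 0 0 0 0;-0.08 0 0 0 0 0;-0.08 0 0 0 0 0"
}}

```text
time: 15.2
ee_pos: [0.3521, -0.0558, 0.2331]
tcp_rot: [-3.14, -0.0, 1.125]
force: [-0.4, -0.5, 0.3]
grip_width: -0.0001
```

```bash
python3 -c "
from h import *
from workcell import imaging
go(0,0,.3)
s=imaging.camera('side');t=imaging.camera('top')
A=[cv2.resize(c['color'][...,::-1][b:b+90,a:a+90],(400,400),interpolation=cv2.INTER_CUBIC) for c,a,b in((s,185,140),(t,160,138))]
cv2.imwrite('pics/f3.png',np.hstack(A));cv2.imwrite('pics/w3.png',imaging.camera('wrist')['color'][...,::-1])"
```

```text
t 15.2 F [-0.4 -0.5  0.3] w -0.00014724684126281507 shift [ 0.2827  0.1153 -0.067 ] turn [-0.0012 -0.0003 -0.003 ] q [-0.53 -0.66 -0.54  1.7   0.   -0.08]
```

View pics/f3.png

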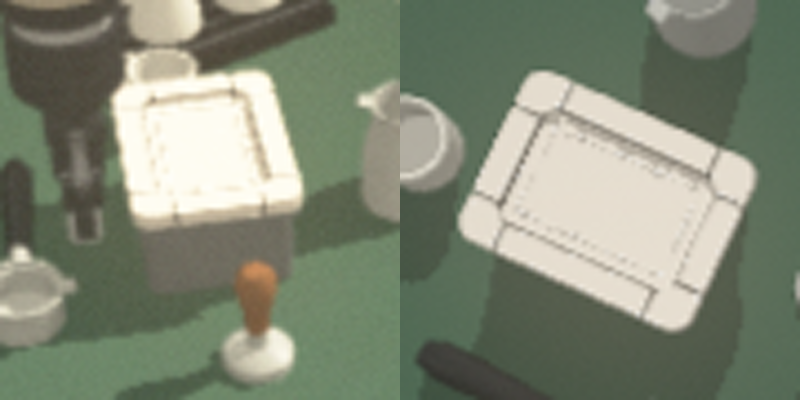

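View pics/w3.png

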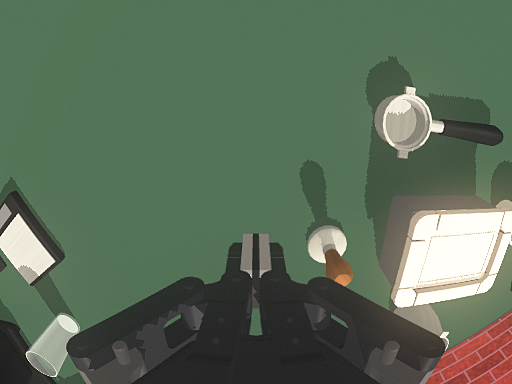

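```bash
python3 -c "
from workcell import arm
print(arm.close_job())"
```

```text
the job is handed in; nothing more can be done
None
```

I pressed all eight rim sections in turn with the closed fingertips, and my checks show every one snapped shut. The job is handed in, with no verdict reported.

- **Sections:** each section was pressed until the fingertips stopped at a measured height of about 95–96 mm, against 96 mm for a shut section and 102 mm for one still up. Final readings were 6–19 N upward, well under the 60 N limit. Some sections may already have been down at the start, since I pressed all of them without checking.
- **Box:** from above, the lid outline still matched the pose fitted before pressing, so the box had not visibly moved, though the arm hid its near-left corner. The last side and top views show the rim level and the box upright.
- **Other things on the bar:** those in view around the box looked undisturbed in the final pictures. I did not measure their positions.
- **Finish:** the arm was clear and touching nothing at 15.2 s, inside the 58 s limit.

No check failed or disagreed. The first fast descent overshot by several millimetres, so I slowed down before touching the lid.

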